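Bring the beaker to the index pointer and set the nozzle height

ROBOT

A 6-joint arm with a two-finger parallel gripper is mounted at the origin on the work surface. World frame = base frame: x ahead of the robot, y to its left, z up, the work surface at z = 0. Lengths are in m, angles in rad, forces in N, time in s.
With the tool pointing down it reaches from about 0.3 to 0.775 m from the base axis. Payload 14.6 kg.
Tool frame: the origin (TCP) lies at the very end of the fingers, on their centre line; the grasp point (between the pads) lies 19 mm behind it; x points along the fingers, z is the direction in which the jaws open and shut, and the axes are right-handed (so a half turn about x gives the same grasp; the last joint's range is limited). The gripper opens to 94 mm and grips with 3 to 60 N. Pads are 16 mm wide; open, the fingers measure 119 mm over their backs; the gripper's body (75 mm by 177 mm) begins 78 mm behind the grasp point.
Start: joints at [1.162, 0.3, 1.521, -0, 1.321, -0.067], TCP at [0.184, 0.518, 0.205] pointing down, gripper open.
Joint ranges: [-3.03, 3.03], [-0.79, 2.21], [0.23, 2.52], [-1.04, 4.18], [0, 3.07], [-2.55, 2.55]. Speed limits (rad/s): [2.22, 2.22, 2.57, 3.14, 3.14, 3.14].

INTERFACE

Orientations are given as [roll, pitch, yaw] about the fixed x, y, z axes, in that order (R = Rz(yaw) Ry(pitch) Rx(roll)).
In Python, from station import ctrl gives the robot as it stands. The module is installed in compiled form; this text tells all that it offers.
- The arm moves only by the tool servo_tool, never from a script. Its argument "motion" is one flat list of numbers, 4 for each row, row after row: the shift along the tool's x, y, z in mm, then the turn about the tool's x in degrees. In form: [dx, dy, dz, roll, dx, dy, dz, roll, ...]. A call has 1 to 20 rows; each row is the pose to reach, as a shift and turn from the pose commanded when the call began, along the tool's axes at that moment; what a row does not reach only later rows make up. A row lasts 1/8 s, in which the tool goes at most 62.5 mm and 10.7 degrees, less where a joint would pass 70% of its speed; a pose out of reach is approached as far as the arm can. A call with a gripper value outside its range is refused whole. "gripper" is the opening, from 0 (shut) to 1 (fully open), set as the call begins (left out, the last holds). The fingers move at their own pace and stop on an object; "force" is the grip in N (left out, the last holds). Time passes only in rows, so rows that repeat a pose let the fingers close. It gives the time, the measured TCP pose, the force and the opening at its end, in the units of the state.
- ctrl.get_obs(): the state, without advancing time (a new reading comes with each control period).
- ctrl.camera(name): name is "scene" or "top" or "wrist"; returns a dict with "color" (420x560x3 uint8, red, green, blue), "z_map" (420x560 float32, m along the optical axis (not along the pixel's ray), 0 where there is no reading), "fx", "fy", "cx", "cy" (pixels), "rvec" (rotation vector, rad) and "tvec" (3), from world to camera coordinates, as OpenCV has them. Camera axes: x right, y down, z forward; pixel columns grow to the right and rows downward; lengths in m; the calibration is good to about 2 mm. The wrist camera is an equidistant fisheye: a pixel r from the principal point sees the ray r / f radians off the axis. A picture is of the moment at which its call begins.
- ctrl.hand_in(): hands the job in, once; it reports no verdict.
The state is a dict: "time_s": time; "qpos": joint angles; "joint_vel": joint speeds; "tau": joint torques, N m; "ee_pos": TCP position; "eef_rot": TCP orientation; "force": force on the tool from outside, world axes, zero at the start; "moment": the same for the moment, N m; "grip_width": finger opening in m.
Only numpy, scipy, OpenCV 4.12 (cv2) and the standard library are available. Lean on these libraries where they do the work, as an engineer would, in place of code of your own. Each camera call takes 0.05 s, during which the arm holds its last target.

TASK

Turn the sample carousel by its upright pins until the open white beaker stands under the nozzle, its rim mark at the fixed pointer, and leave it standing still there. Then wind the nozzle down by the crank knob of the handwheel, clockwise seen from above, until you feel the stop, and back it off a quarter turn and let go. Leave everything else on the deck where it is.

Things in the scene. Friction and masses are not known exactly. Their poses are not given: they have to be found in the camera images.
- carousel_centre (a point): Carousel: level dark steel disc, 252 mm in diameter, free to turn on a fixed pedestal. The point lies on its axis, on the disc's top face, 50 mm above the deck; z up. Six stations at radius 68 mm, every 60 degrees: the beaker, 42 mm high lidded jars and empty sockets, all fixed to the disc; a thin white rib on the rim marks each.
- pin (a point): Half-way up one of six equal upright steel pins on the disc (75 mm above the deck), to be pushed or pinched: round, 14 mm in diameter, 50 mm high, tops 100 mm above the deck, at radius 112 mm, every 60 degrees, each half-way between two stations with 30 mm free all round. This one is 30 degrees counter-clockwise of the beaker.
- carousel (a joint): Turn of the carousel, rad, counter-clockwise seen from above; at 0 or any whole turn the beaker is exactly at the pointer. No stop within the first turn either way. Turns easily (0.5 N at a pin) and coasts on if pushed fast.
- beaker (a point): Centre of the beaker's foot on the disc's top face, 68 mm from the carousel's axis. Beaker: white, open at the top, 50 mm wide, 70 mm high, the tallest thing on the disc (rim 120 mm above the deck).
- index (a point): Fixed point straight below the nozzle at the height of the disc's top face, 68 mm from the carousel's axis, where the centre of the beaker's foot belongs. On the same radius, just beyond the disc's edge, stands the steel pointer. The nozzle (tip 125 to 150 mm above the deck) hangs on an arm up to 200 mm high from the column: keep the gripper off that side of the carousel.
- wheel_axis (a point): Fixed point on the upright axis of the handwheel, 262 mm above the deck, level with the top of its spokes, on top of the column. Handwheel: dark steel, lying level, 122 mm over its rim, rim top 265 mm above the deck, three spokes; the middle of the hub stands 6 mm higher.
- crank_knob (a point): Centre of the black upright crank knob on the handwheel, 285 mm above the deck; 50 mm from the wheel's axis, round, 21 mm in diameter, its top 23 mm above this point. It spins freely on its own pin, so it can be held in a grip of unchanging direction while it goes round the wheel's axis.
- handwheel (a joint): Turn of the handwheel, rad, growing clockwise seen from above (nozzle going down 9 mm a turn). Hard stop at 15.71; 0 is fully raised. It starts 1.1 to 1.7 turns short of the stop, needs about 2 N at the knob and stays where it is left.
- small_block: Bystander: loose aluminium block 50 x 70 x 50 mm with six holes, origin under its centre.
- stock_bottle: Bystander: loose round bottle, 60 mm wide, 130 mm high, origin under its centre.
- spare_jar: Bystander: loose round jar, 56 mm wide, 70 mm high, origin under its centre.
- screwdriver: Bystander: loose screwdriver lying on the deck along its own x.
- wrench: Bystander: loose wrench lying on the deck along its own x.
- tip_tray: Bystander: loose open white tray 120 x 160 x 35 mm, origin under its centre.

How it is judged:
On the way, in this order (a step that is already met when the one before it is completed fails the run):
1. the beaker stands still at the pointer, under the nozzle (horizontal distance between beaker and index below 0.006 m and velocity of joint carousel between -0.06 and 0.06 rad/s), for 0.3 s.
2. the handwheel has been wound down to its stop, with the beaker still in place (value of joint handwheel above 15.608 rad and horizontal distance between beaker and index below 0.006 m), for 0.05 s.
At the end, for the whole second after the job is handed in: The beaker's centre is within 6 mm (horizontally) of the point under the nozzle, the handwheel, after having reached its stop, stands a quarter turn (1.57 rad, give or take 0.4) back from it, and both are still (under 0.05 rad/s) (horizontal distance between beaker and index below 0.006 m and value of joint handwheel between 13.7372 and 14.5372 rad and velocity of joint carousel between -0.05 and 0.05 rad/s and velocity of joint handwheel between -0.05 and 0.05 rad/s); the robot touches nothing.
It fails at once if a bystander is shifted by more than 30 mm or knocked over (distance of any of small_block, stock_bottle, spare_jar, screwdriver, wrench, tip_tray from where it was at the start of the episode above 0.03 m or angle between any of small_block, stock_bottle, spare_jar's own z axis and vertical above 0.5 rad).
It also fails if it takes over 72 s, if anything falls off the work surface, if the arm or the gripper's body presses on something with over 40 N, if the wrist force passes 120 N, or if a joint passes its speed limit or range.

## Working session

There is one attempt and no reset: what is moved stays moved. The work goes in short steps, Python scripts to look and compute and a tool call to move; the robot and the scene stay as the last step left them, time stands still between calls to the robot, and variables do not carry over. Pictures are saved under pics/ and viewed, and the job is handed in when it is done.

Besides the shell and the picture viewer there is one more tool, called after "Call:" by a JSON object that holds its "op" and its "data", one argument or row to a line. servo_tool: Moves the arm, as the interface text tells. Its arguments: {"type":"object","properties":{"motion":{"type":"array","items":{"type":"number"}},"gripper":{"type":"number"},"force":{"type":"number"}},"required":["motion"]}

```bash
mkdir -p pics
cat > h.py <<'E'
import numpy as np, cv2
from station import ctrl
def snap(name,fn):
    c=ctrl.camera(name); cv2.imwrite('pics/'+fn,c['color'][:,:,::-1]); 
    np.savez('pics/'+fn+'.npz',**c); return c
def load(fn): 
    d=np.load('pics/'+fn+'.npz'); return {k:d[k] for k in d.files}
def ray(c,u,v):
    R=cv2.Rodrigues(np.array(c['rvec'],float))[0]; t=np.array(c['tvec'],float).ravel()
    d=R.T@np.array([(u-c['cx'])/c['fx'],(v-c['cy'])/c['fy'],1.0]); return -R.T@t,d
def onplane(c,u,v,z):
    o,d=ray(c,u,v); return o+d*(z-o[2])/d[2]
def proj(c,P):
    R=cv2.Rodrigues(np.array(c['rvec'],float))[0]; p=R@np.array(P,float)+np.array(c['tvec'],float).ravel()
    return c['fx']*p[0]/p[2]+c['cx'],c['fy']*p[1]/p[2]+c['cy']
def cloud(c):
    z=c['z_map']; v,u=np.indices(z.shape); R=cv2.Rodrigues(np.array(c['rvec'],float))[0]
    p=np.stack([(u-c['cx'])/c['fx']*z,(v-c['cy'])/c['fy']*z,z],-1)
    w=(p-np.array(c['tvec'],float).ravel())@R; w[z==0]=np.nan; return w
E
python3 - <<'E'
from h import *
for n in ('scene','top'):
    c=snap(n,n+'0.png'); o,_=ray(c,0,0); print(n,o,c['fx'])
o=ctrl.get_obs(); print(o)
E
```

```text
scene [ 1.07521117 -0.65402719  1.09425983] 511.8426020432675
top [0.38171936 0.02960298 1.7113142 ] 542.1778966600058
{'time_s': 0.1, 'qpos': array([ 1.16240825e+00,  3.00411994e-01,  1.52154923e+00, -8.51024626e-06,
        1.32071879e+00, -6.65972801e-02]), 'joint_vel': array([ 0.0019792 , -0.00088876, -0.00142968, -0.00033226, -0.00131287,
       -0.00072777]), 'tau': array([ 4.39002915e-04, -5.32646549e+01, -3.53281581e+01,  7.08582276e-02,
        2.36070558e-02, -1.01256637e-04]), 'ee_pos': array([0.18424851, 0.51795087, 0.20493223]), 'eef_rot': array([ 3.08257621,  1.56970894, -1.97160146]), 'force': array([-0.44194675,  0.90501035, -0.24728862]), 'moment': array([-0.03398423,  0.00067201, -0.02760132]), 'grip_width': 0.0939301153901236}
```

View pics/scene0.png

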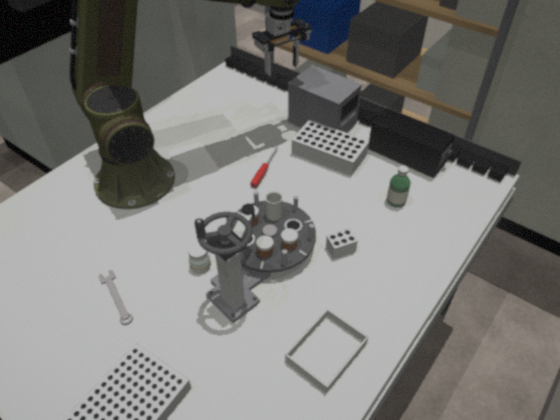

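View pics/top0.png

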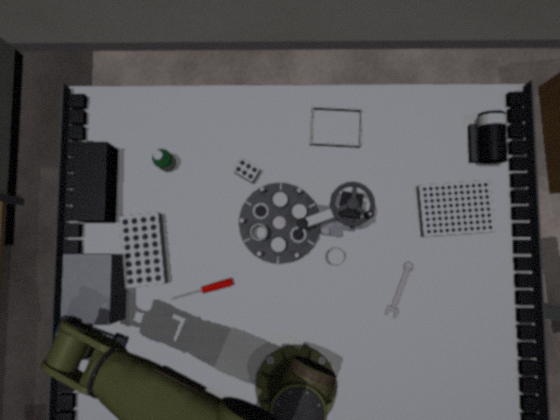

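The top view shows the carousel near (279,223), the handwheel near (353,204), and the beaker probably near (260,231). I'll zoom in to measure.

Run:
```python
from h import *
c=load('top0.png'); im=c['color'][165:280,215:395,::-1]
im=cv2.resize(im,None,fx=4.4,fy=4.4,interpolation=cv2.INTER_CUBIC); im=cv2.convertScaleAbs(im,alpha=1.6,beta=10)
cv2.imwrite('pics/topz.png',im)
c=load('scene0.png'); im=c['color'][180:325,180:330,::-1]
im=cv2.resize(im,None,fx=4.1,fy=4.1,interpolation=cv2.INTER_CUBIC); im=cv2.convertScaleAbs(im,alpha=1.5,beta=10)
cv2.imwrite('pics/scenez.png',im)
```

```text
(no output)
```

View pics/topz.png

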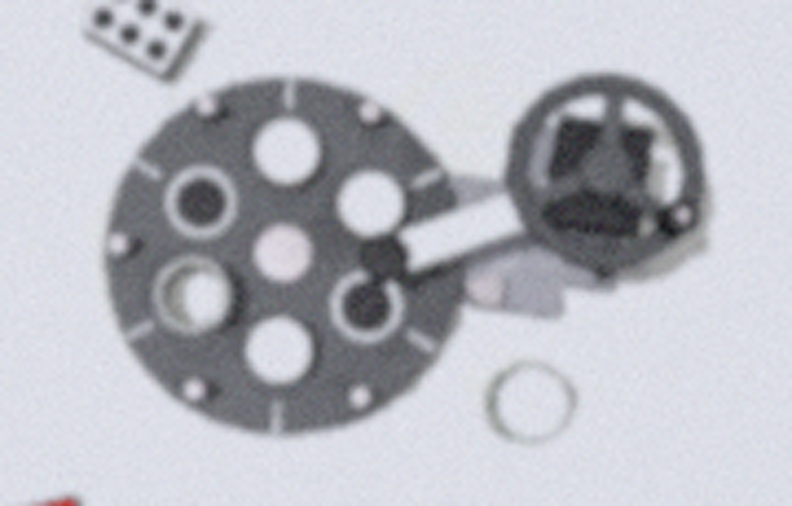

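View pics/scenez.png

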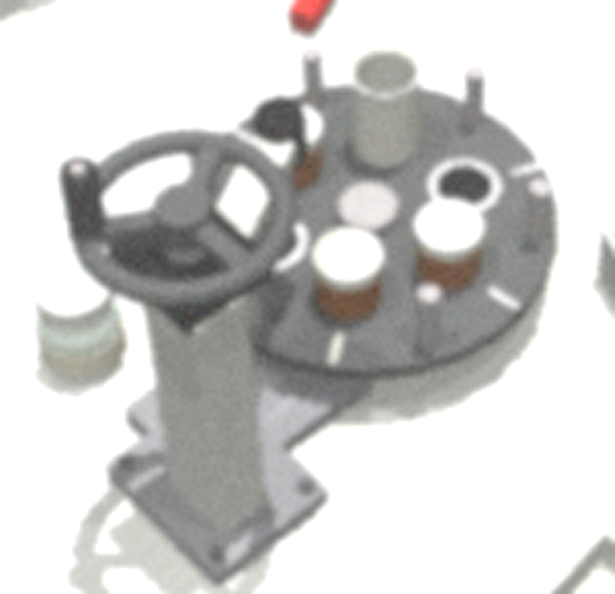

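The zoom shows disc centre ~(285,255), beaker ~(195,293), pointer ~(487,288), nozzle head ~(385,258), wheel hub ~(605,165), and knob top ~(683,215). Next I'll measure these.

Run:
```python
from h import *
c=load('top0.png'); Z=lambda u,v:((u+.5)/4.4-.5+215,(v+.5)/4.4-.5+165)
P=lambda u,v,z:onplane(c,*Z(u,v),z)
np.set_printoptions(precision=4,suppress=True)
pins=np.array([P(u,v,.1)[:2] for u,v in [(207,105),(372,111),(118,243),(195,390),(360,397)]])
# circle fit
A=np.c_[2*pins,np.ones(len(pins))]; s=np.linalg.lstsq(A,(pins**2).sum(1),rcond=None)[0]; print('pin circ',s[:2],np.sqrt(s[2]+s[0]**2+s[1]**2))
ribs=np.array([P(u,v,.05)[:2] for u,v in [(289,93),(148,169),(139,331),(277,417),(421,343),(427,180)]])
A=np.c_[2*ribs,np.ones(len(ribs))]; s2=np.linalg.lstsq(A,(ribs**2).sum(1),rcond=None)[0]; print('rib circ',s2[:2],np.sqrt(s2[2]+s2[0]**2+s2[1]**2))
print('hubmark',P(283,250,.05))
C=s[:2]
for n,q in (('pins',pins),('ribs',ribs)):
    d=q-C; print(n,np.degrees(np.arctan2(d[:,1],d[:,0])),np.hypot(*d.T))
for n,u,v,z in [('beakerRim',195,293,.12),('pointer.05',487,288,.05),('pointer.07',487,288,.07),('pointer.0',487,288,.0),('nozzle.2',385,258,.2),('nozzle.15',385,258,.15),('knobtop',683,215,.308),('hub',605,165,.268),('jar',530,402,.07)]:
    p=P(u,v,z)[:2]; d=p-C; print(n,p,np.degrees(np.arctan2(d[1],d[0])),np.hypot(*d))
w=cloud(c)
m=(w[...,2]>.255)&(w[...,2]<.28)&(abs(w[...,0]-.45)<.15)&(abs(w[...,1]+.15)<.15)
vv,uu=np.where(m); print('wheel px',len(uu),uu.min(),uu.max(),vv.min(),vv.max()); print(w[m].min(0),w[m].max(0))
m=w[...,2]>.285
m&=(abs(w[...,0]-.45)<.15)&(abs(w[...,1]+.15)<.15); print(w[m], np.argwhere(m))
```

```text
pin circ [0.4953 0.05  ] 0.11188786896029926
rib circ [0.4953 0.0504] 0.11323293813948712
hubmark [0.4985 0.0509 0.05  ]
pins [  27.7737  -32.5977   87.6691  147.8469 -152.599 ] [0.1116 0.112  0.1122 0.1118 0.1119]
ribs [  -1.6986   57.778   117.7339  177.4274 -122.9703  -62.4238] [0.1138 0.1129 0.1142 0.1128 0.1131 0.1126]
beakerRim [0.4649 0.1087] 117.37247529465502 0.06613020615038859
pointer.05 [ 0.4719 -0.091 ] -99.42804847460312 0.14294980070281615
pointer.07 [ 0.4708 -0.0896] -99.95721701209695 0.1417012993017105
pointer.0 [ 0.4746 -0.0946] -98.14506812521411 0.14612279511375126
nozzle.2 [ 0.4828 -0.0157] -100.75602663491576 0.06689806524684366
nozzle.15 [ 0.4862 -0.0172] -97.74308276682846 0.06784040700398446
knobtop [ 0.5008 -0.1879] -88.68365161358281 0.2379623858352826
hub [ 0.5347 -0.1474] -78.72043463865535 0.20131361164294279
jar [ 0.3929 -0.1182] -121.34763086578218 0.1969391467970173
wheel px 868 330 374 181 225
[ 0.4735 -0.2075  0.255 ] [ 0.5933 -0.0886  0.2757]
[[ 0.5097 -0.1805  0.3095]
 [ 0.51   -0.1835  0.3063]
 [ 0.5096 -0.1855  0.3107]
 [ 0.5097 -0.1883  0.3089
[... 1361 characters left out ...]
 -0.1841  0.3003]
 [ 0.4921 -0.1864  0.3022]
 [ 0.4925 -0.1898  0.2969]] [[210 367]
 [210 368]
 [210 369]
 [210 370]
 [210 371]
 [211 366]
 [211 367]
 [211 368]
 [211 369]
 [211 370]
 [211 371]
 [211 372]
 [212 365]
 [212 366]
 [212 367]
 [212 368]
 [212 369]
 [212 370]
 [212 371]
 [212 372]
 [212 373]
 [213 365]
 [213 366]
 [213 367]
 [213 368]
 [213 369]
 [213 370]
 [213 371]
 [213 372]
 [213 373]
 [214 365]
 [214 366]
 [214 367]
 [214 368]
 [214 369]
 [214 370]
 [214 371]
 [214 372]
 [214 373]
 [215 365]
 [215 366]
 [215 367]
 [215 368]
 [215 369]
 [215 370]
 [215 371]
 [215 372]
 [216 366]
 [216 367]
 [216 368]
 [216 369]
 [216 370]
 [216 371]
 [217 367]
 [217 368]
 [217 369]
 [217 370]]
```

```bash
cat >> h.py <<'E'
from scipy.spatial.transform import Rotation as Ro
np.set_printoptions(precision=4,suppress=True)
def tool():
    o=ctrl.get_obs(); return o['ee_pos'],Ro.from_euler('xyz',o['eef_rot']).as_matrix(),o
E
python3 - <<'E'
from h import *
p,R,o=tool(); print(R)
c=load('top0.png'); w=cloud(c)
print('top depth around pointer'); u0,v0=int(487/4.4+215),int(288/4.4+165)
print(w[v0-3:v0+4,u0-4:u0+5,2])
s=load('scene0.png')
for z in(.05,.06,.07,.08,.1):
    P=onplane(c,(487.5)/4.4-.5+215,288.5/4.4-.5+165,z); uv=np.array(proj(s,P)); print(z,P,uv,(uv-[180,180]+.5)*4.1)
print(np.array(proj(s,[.4827,-.0173,.2]))-180)
E
```

```text
[[-0.0004 -0.9422  0.3352]
 [-0.001   0.3352  0.9422]
 [-1.      0.0001 -0.0011]]
top depth around pointer
[[0.0163 0.0143 0.0524 0.0468 0.045  0.0376 0.0418 0.0482 0.0188]
 [0.0147 0.0461 0.0476 0.0538 0.0426 0.0397 0.0442 0.0461 0.0139]
 [0.0445 0.05   0.0546 0.0537 0.051  0.0464 0.0413 0.0411 0.0189]
 [0.0517 0.0556 0.0517 0.0481    nan 0.0459 0.0396 0.049  0.0127]
 [0.0143 0.0515 0.0429 0.0434 0.0462 0.0475 0.0352 0.0354 0.0142]
 [0.0175 0.0529 0.0484 0.0492 0.0428 0.0414 0.0441 0.0436 0.0177]
 [0.0235 0.0372 0.0434 0.0357 0.0484 0.0463 0.0471 0.0395 0.0094]]
0.05 [ 0.4719 -0.091   0.05  ] [227.4977 260.7561] [196.7905 333.1499]
0.06 [ 0.4713 -0.0903  0.06  ] [227.2182 258.0673] [195.6446 322.1259]
0.07 [ 0.4708 -0.0896  0.07  ] [226.9358 255.3511] [194.487  310.9894]
0.08 [ 0.4703 -0.0888  0.08  ] [226.6506 252.607 ] [193.3175 299.7386]
0.1 [ 0.4692 -0.0874  0.1   ] [226.0713 247.0335] [190.9422 276.8875]
[66.0351 25.6399]
```

Call:
{"op": "servo_tool", "data": {
  "motion": [0, -15, -8, 0, 0, -50, -25, 0, 0, -95, -46, 0, 0, -142, -69, 0, 0, -189, -92, 0, 0, -237, -114, 0, 0, -284, -137, 0, 0, -331, -160, 0, 0, -379, -183, 0, 0, -426, -206, 0, 0, -468, -226, 0, 0, -500, -241, 0, 0, -518, -250, 0, 0, -526, -254, 0, 0, -526, -254, 0, 0, -526, -254, 0],
  "gripper": 0.35,
  "force": 6
}}

```text
time_s: 2.1
ee_pos: [0.5943, 0.1033, 0.2056]
eef_rot: [-0.314, 1.571, 0.916]
force: [-0.2, 0.4, 0.7]
grip_width: 0.0327
```

Run:
```python
from h import *
p,R,o=tool(); print(p,R,o['time_s'],o['grip_width'],o['qpos'])
C=np.array([.4953,.05]); a=np.radians(27.8); t=np.r_[C+.112*np.array([np.cos(a),np.sin(a)]),.065]
print(t,R.T@(t-p)*1000)
c=snap('wrist','w1.png'); c=snap('top','t1.png')
```

```text
[0.5943 0.1033 0.2056] [[ 0.0001 -0.9425  0.3343]
 [ 0.0001  0.3343  0.9425]
 [-1.     -0.      0.0001]] 2.1 0.0326883767478967 [ 0.1114  0.4192  1.3595  0.0001  1.3627 -1.1186]
[0.5944 0.1022 0.065 ] [140.6124  -0.4205  -1.0357]
```

View pics/w1.png

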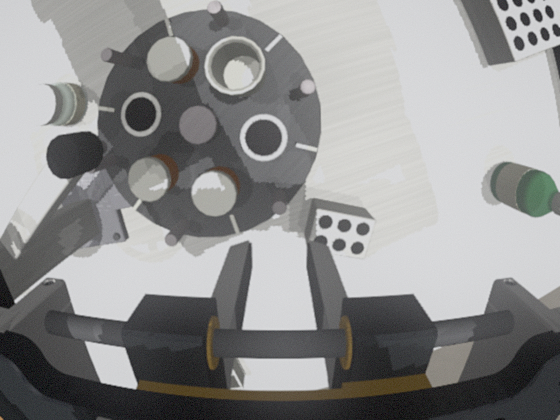

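The wrist view shows the pin at (280,209), centred between the fingertips at (249,243) and (310,243). I'll descend and close.

Call:
{"op": "servo_tool", "data": {
  "motion": [10, 0, -1, 0, 30, 0, -1, 0, 60, 0, -1, 0, 90, 0, -1, 0, 115, 0, -1, 0, 130, 0, -1, 0, 137, 0, -1, 0, 137, 0, -1, 0]
}}

```text
time_s: 3.2
ee_pos: [0.5945, 0.1016, 0.0686]
eef_rot: [-1.185, 1.571, 0.044]
force: [-0.2, -0.5, 0.6]
grip_width: 0.0325
```

Call:
{"op": "servo_tool", "data": {
  "motion": [0, 0, 0, 0, 0, 0, 0, 0, 0, 0, 0, 0, 0, 0, 0, 0],
  "gripper": 0.05,
  "force": 5
}}

```text
time_s: 3.7
ee_pos: [0.5952, 0.1019, 0.0692]
eef_rot: [-1.006, 1.568, 0.223]
force: [5.4, 2.9, 1.5]
grip_width: 0.0142
```

Run:
```python
from h import *
p,R,o=tool(); print(p,o['force'],o['grip_width'],o['qpos'])
C=np.array([.4953,.05]); d=p[:2]-C; a0=np.arctan2(d[1],d[0]); print(np.degrees(a0),np.hypot(*d))
tot=np.radians(143.2); N=40
s=np.linspace(0,1,N+1)[1:]; 
# trapezoid-ish
f=s-np.sin(2*np.pi*s)/(2*np.pi)*0.8
M=[]
for x in f:
    a=a0+tot*x; t=np.r_[C+np.hypot(*d)*np.array([np.cos(a),np.sin(a)]),p[2]]; M.append(R.T@(t-p)*1000)
M=np.round(M).astype(int); print(M[:20,1:].tolist()); print((M[20:]-M[19])[:,1:].tolist())
c=snap('wrist','w2.png')
```

```text
[0.5952 0.1019 0.0692] [5.4236 2.8765 1.54  ] 0.014158376150657688 [ 0.1088  0.5548  1.4934  0.0003  1.0911 -1.1204]
27.45117170137565 0.11257988360048517
[[1, 1], [2, 2], [4, 3], [5, 5], [7, 6], [10, 8], [14, 11], [18, 13], [23, 16], [28, 19], [35, 22], [43, 25], [52, 27], [62, 29], [72, 30], [84, 30], [96, 29], [107, 26], [119, 22], [131, 16]]
[[10, -6], [20, -14], [29, -23], [36, -32], [43, -41], [48, -51], [51, -60], [54, -68], [56, -77], [57, -84], [58, -91], [58, -96], [58, -101], [58, -105], [58, -109], [58, -111], [57, -114], [57, -115], [57, -117], [57, -118]]
```

View pics/w2.png

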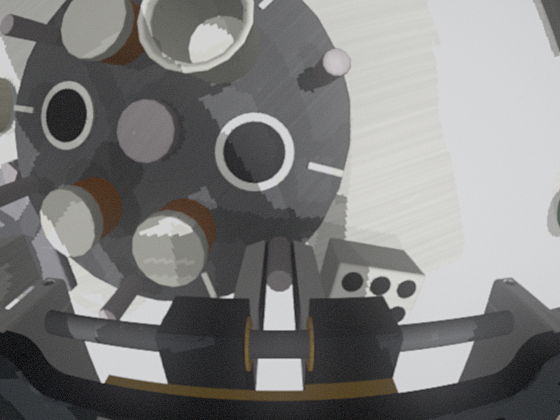

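The picture shows the pin at (280,277), held between the pads at 14.2 mm. I'll turn the carousel now.

Call:
{"op": "servo_tool", "data": {
  "motion": [0, 1, 1, 0, 0, 2, 2, 0, 0, 4, 3, 0, 0, 5, 5, 0, 0, 7, 6, 0, 0, 10, 8, 0, 0, 14, 11, 0, 0, 18, 13, 0, 0, 23, 16, 0, 0, 28, 19, 0, 0, 35, 22, 0, 0, 43, 25, 0, 0, 52, 27, 0, 0, 62, 29, 0, 0, 72, 30, 0, 0, 84, 30, 0, 0, 96, 29, 0, 0, 107, 26, 0, 0, 119, 22, 0, 0, 131, 16, 0]
}}

```text
time_s: 6.25
ee_pos: [0.4758, 0.1617, 0.0688]
eef_rot: [0.196, 1.569, 1.426]
force: [-0.6, 10.9, 6.4]
grip_width: 0.0201
```

Call:
{"op": "servo_tool", "data": {
  "motion": [0, 10, -6, 0, 0, 20, -14, 0, 0, 29, -23, 0, 0, 36, -32, 0, 0, 43, -41, 0, 0, 48, -51, 0, 0, 51, -60, 0, 0, 54, -68, 0, 0, 56, -77, 0, 0, 57, -84, 0, 0, 58, -91, 0, 0, 58, -96, 0, 0, 58, -101, 0, 0, 58, -105, 0, 0, 58, -109, 0, 0, 58, -111, 0, 0, 57, -114, 0, 0, 57, -115, 0, 0, 57, -117, 0, 0, 57, -118, 0]
}}

```text
time_s: 8.75
ee_pos: [0.3832, 0.0683, 0.0685]
eef_rot: [-1.443, 1.571, -0.214]
force: [0.9, 0.4, -0.6]
grip_width: 0.0194
```

Run:
```python
from h import *
p,R,o=tool(); print(p,o['force'],o['grip_width'],o['qpos'])
C=np.array([.4953,.05]); d=p[:2]-C; print(np.degrees(np.arctan2(d[1],d[0])),np.hypot(*d))
snap('top','t2.png');c=snap('wrist','w3.png')
c=load('top0.png') if 0 else load('t2.png'); im=c['color'][165:280,215:395,::-1]
im=cv2.resize(im,None,fx=4.4,fy=4.4,interpolation=cv2.INTER_CUBIC); im=cv2.convertScaleAbs(im,alpha=1.6,beta=10)
cv2.imwrite('pics/topz2.png',im)
```

```text
[0.3832 0.0683 0.0685] [ 0.8824  0.4348 -0.611 ] 0.01944016459152687 [ 0.0824  0.1309  2.0878 -0.0001  0.9227 -1.1463]
170.70028074185814 0.11355053687622484
```

View pics/topz2.png

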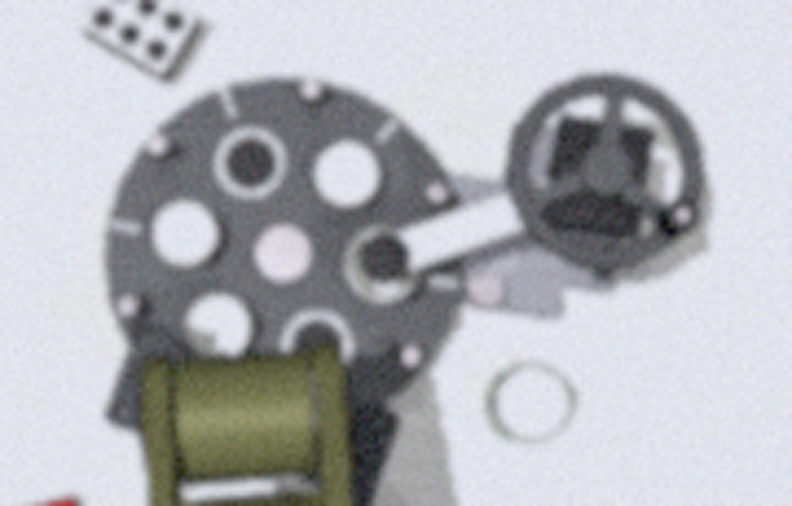

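View pics/w3.png

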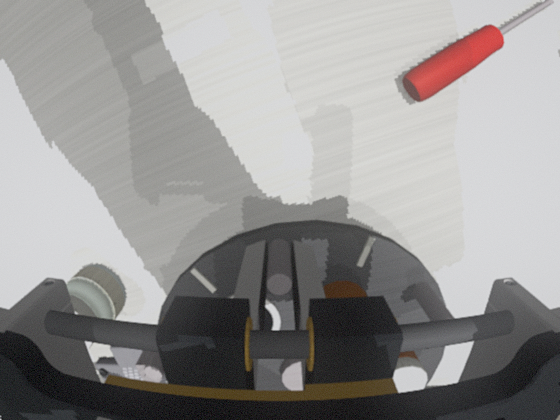

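The top view shows the beaker under the nozzle head at (383,260), the rib at (441,282) and the pointer at (487,288). I'll measure the residual angle.

Run:
```python
from h import *
c=load('t2.png'); Z=lambda u,v:((u+.5)/4.4-.5+215,(v+.5)/4.4-.5+165)
C=np.array([.4953,.05])
def ang(u,v,z):
    d=onplane(c,*Z(u,v),z)[:2]-C; return round(np.degrees(np.arctan2(d[1],d[0])),2),round(np.hypot(*d),4)
for u,v in [(312,90),(158,145),(438,193),(127,305),(411,356)]: a=ang(u,v,.1); print('pin',a, (a[0]+30)%60)
for u,v in [(388,130),(229,104),(124,227),(441,282)]: a=ang(u,v,.05); print('rib',a,a[0]%60)
print('pointer',ang(487,288,.05), -99.4%60)
w=cloud(c); m=(w[...,2]>.11)&(abs(w[...,0]-.484)<.07)&(abs(w[...,1]+.016)<.07)
for v,u in np.argwhere(m)[::6]: print(u,v,w[v,u])
```

```text
pin (np.float64(-10.18), np.float64(0.1106)) 19.82
pin (np.float64(50.08), np.float64(0.1112)) 20.08
pin (np.float64(-69.93), np.float64(0.1116)) 20.069999999999993
pin (np.float64(109.5), np.float64(0.1121)) 19.5
pin (np.float64(-129.92), np.float64(0.112)) 20.080000000000013
rib (np.float64(-39.77), np.float64(0.1137)) 20.229999999999997
rib (np.float64(20.1), np.float64(0.1129)) 20.1
rib (np.float64(80.16), np.float64(0.1137)) 20.159999999999997
rib (np.float64(-99.99), np.float64(0.1108)) 20.010000000000005
pointer (np.float64(-99.43), np.float64(0.1429)) 20.599999999999994
324 210 [ 0.5215 -0.0783  0.1821]
324 211 [ 0.5183 -0.078   0.1857]
321 212 [ 0.5156 -0.0696  0.1845]
316 213 [ 0.5125 -0.0553  0.1876]
322 213 [ 0.5126 -0.0723  0.1865]
314 214 [ 0.5098 -0.0497  0.1867]
320 214 [ 0.5099 -0.0667  0.1855]
326 214 [ 0.5104 -0.084   0.1794]
315 215 [ 0.5073 -0.0527  0.183 ]
321 215 [ 0.5074 -0.0697  0.1814]
307 216 [ 0.5042 -0.03    0.1862]
313 216 [ 0.5037 -0.0466  0.1923]
319 216 [ 0.5044 -0.0639  0.1836]
325 216 [ 0.5046 -0.0811  0.1807]
302 217 [ 0.5002 -0.0155  0.2009]
308 2
[... 1100 characters left out ...]
-0.0384  0.1839]
298 225 [ 0.4782 -0.0043  0.1965]
304 225 [ 0.4781 -0.0211  0.1967]
294 226 [0.48   0.0058 0.1217]
302 226 [ 0.4755 -0.0155  0.1947]
308 226 [ 0.4803 -0.0355  0.1164]
300 227 [ 0.4725 -0.0098  0.198 ]
308 227 [ 0.4769 -0.0351  0.1243]
302 228 [ 0.47   -0.0156  0.1919]
296 229 [ 0.4714 -0.0001  0.1179]
307 230 [ 0.4683 -0.0323  0.1211]
304 231 [ 0.4657 -0.0237  0.1141]
302 232 [ 0.4625 -0.0177  0.1187]
289 242 [0.4257 0.0219 0.3528]
290 243 [0.423  0.0194 0.3583]
282 244 [0.4208 0.0394 0.3512]
289 244 [0.4205 0.0219 0.36  ]
279 245 [0.4183 0.0469 0.3498]
286 245 [0.418  0.0294 0.3602]
292 245 [0.4182 0.0144 0.3535]
282 246 [0.4156 0.0393 0.3583]
289 246 [0.4154 0.0219 0.3643]
```

Residual is about 0.6° (0.7 mm), well within tolerance. I'll release and lift.

Call:
{"op": "servo_tool", "data": {
  "motion": [0, 0, 0, 0, 0, 0, 0, 0, 0, 0, 0, 0, 0, 0, 0, 0],
  "gripper": 0.4
}}

```text
time_s: 9.35
ee_pos: [0.3831, 0.0685, 0.0684]
eef_rot: [-2.649, 1.571, -1.42]
force: [-0.2, 0.5, 0.3]
grip_width: 0.0375
```

Call:
{"op": "servo_tool", "data": {
  "motion": [-10, 0, 0, 0, -30, 0, 0, 0, -65, 0, 0, 0, -110, 0, 0, 0, -160, 0, 0, 0, -210, 0, 0, 0, -245, 0, 0, 0, -265, 0, 0, 0, -270, 0, 0, 0],
  "gripper": 0.5
}}

```text
time_s: 10.48
ee_pos: [0.3831, 0.0686, 0.3398]
eef_rot: [-1.145, 1.569, 0.084]
force: [0.3, 0.3, 1.0]
grip_width: 0.0467
```

Run:
```python
from h import *
p,R,o=tool(); print(p,o['force'],o['grip_width'],o['qpos'])
t=np.r_[.502,-.186,.339]; print(R.T@(t-p)*1000)
snap('top','t3.png')
c=load('t3.png'); im=c['color'][165:280,215:395,::-1]
im=cv2.resize(im,None,fx=4.4,fy=4.4,interpolation=cv2.INTER_CUBIC); im=cv2.convertScaleAbs(im,alpha=1.6,beta=10)
cv2.imwrite('pics/topz3.png',im)
```

```text
[0.3831 0.0686 0.3398] [0.2988 0.2849 1.0247] 0.046692191993724395 [ 0.0829 -0.1453  1.6928  0.      1.5919 -1.1462]
[   1.0458 -197.2994 -199.9959]
```

View pics/topz3.png

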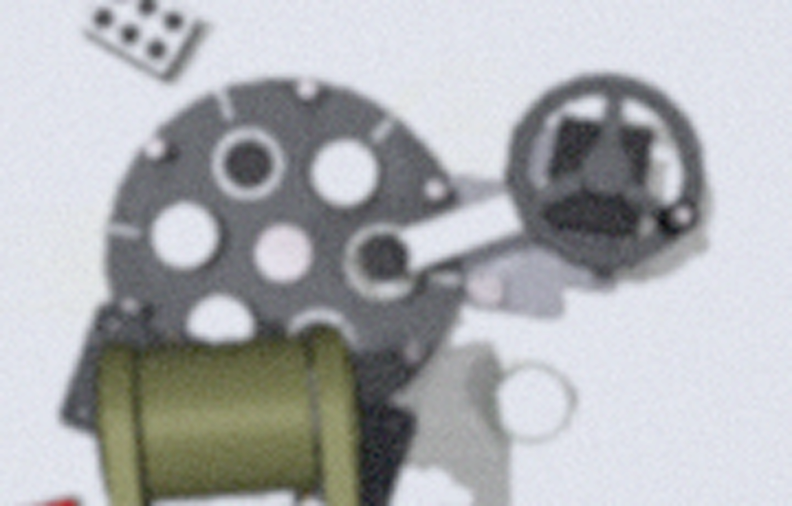

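The disc moved about 1.5° on release: the top pin went from (312,90) to (307,90). I'll go above the knob, then check whether it is still moving.

Call:
{"op": "servo_tool", "data": {
  "motion": [0, -8, -8, 0, 0, -25, -25, 0, 0, -50, -50, 0, 0, -80, -81, 0, 0, -110, -112, 0, 0, -140, -142, 0, 0, -167, -170, 0, 0, -186, -189, 0, 0, -194, -197, 0, 0, -197, -200, 0, 0, -197, -200, 0]
}}

```text
time_s: 11.9
ee_pos: [0.5016, -0.1855, 0.3384]
eef_rot: [0.978, 1.571, 2.207]
force: [0.1, -0.2, 0.2]
grip_width: 0.0468
```

Run:
```python
from h import *
p,R,o=tool(); print(p,o['force'],o['grip_width'],o['qpos'])
snap('wrist','w4.png')
snap('top','t4.png')
c=load('t4.png'); im=c['color'][165:280,215:395,::-1]
im=cv2.resize(im,None,fx=4.4,fy=4.4,interpolation=cv2.INTER_CUBIC); im=cv2.convertScaleAbs(im,alpha=1.6,beta=10)
cv2.imwrite('pics/topz4.png',im)
```

```text
[ 0.5016 -0.1855  0.3384] [ 0.1015 -0.1877  0.1507] 0.04675119483306454 [-0.4228  0.2019  1.3396  0.0001  1.6003 -1.6522]
```

View pics/topz4.png

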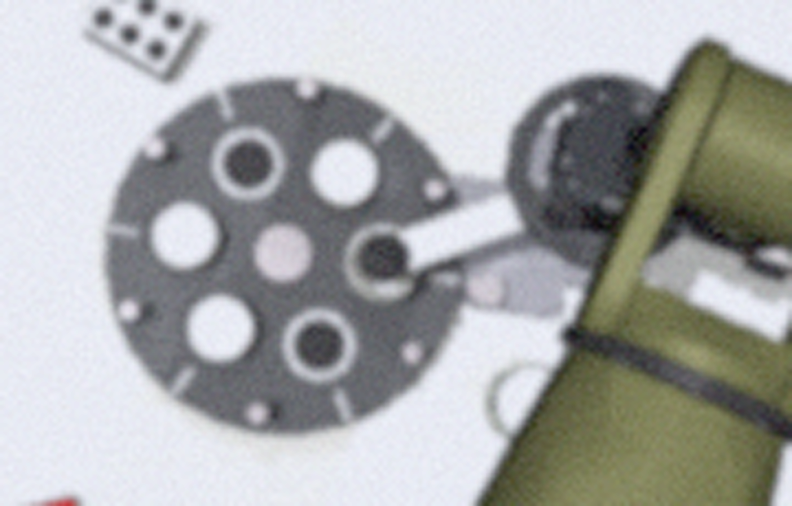

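View pics/w4.png

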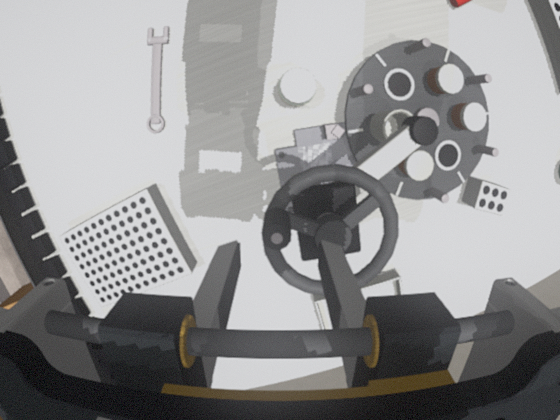

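Run:
```python
from h import *
Z=lambda u,v:((u+.5)/4.4-.5+215,(v+.5)/4.4-.5+165)
C=np.array([.4953,.05])
c=load('t4.png')
for u,v,z in [(307,90,.1),(155,148,.1),(436,190,.1),(129,310,.1),(258,413,.1),(412,352,.1),(385,130,.05),(225,104,.05),(123,231,.05),(181,381,.05),(343,405,.05),(443,279,.05)]:
    d=onplane(c,*Z(u,v),z)[:2]-C; print((np.degrees(np.arctan2(d[1],d[0]))+(30 if z>.06 else 0))%60)
# knob from wrist view
w=load('w4.png'); R=cv2.Rodrigues(w['rvec'])[0]; t=w['tvec'].ravel(); f=w['fx']; print(f,-R.T@t)
def wray(u,v):
    x,y=u-w['cx'],v-w['cy']; r=np.hypot(x,y); th=r/f; k=np.sin(th)/r
    return R.T@np.array([x*k,y*k,np.cos(th)])
o=-R.T@t
for n,u,v,z in [('knobtop',277,238,.308),('hub',333,231,.268),('rimcentre',330,229,.265)]:
    d=wray(u,v); print(n,o+d*(z-o[2])/d[2])
im=w['color'][150:310,240:420,::-1]; cv2.imwrite('pics/w4z.png',cv2.resize(im,None,fx=3.6,fy=3.6,interpolation=cv2.INTER_CUBIC))
```

```text
21.5705353382632
21.55863752437486
21.29500928054688
21.3650042210796
21.176769479024898
21.374233103498426
21.056224840476098
21.429366092684987
21.6065481434036
20.76010858888
21.274918841855737
21.18991705262674
325.19226210127806 [ 0.4236 -0.1573  0.5187]
knobtop [ 0.5018 -0.1865  0.308 ]
hub [ 0.5266 -0.1463  0.268 ]
rimcentre [ 0.5252 -0.1481  0.265 ]
```

View pics/w4z.png

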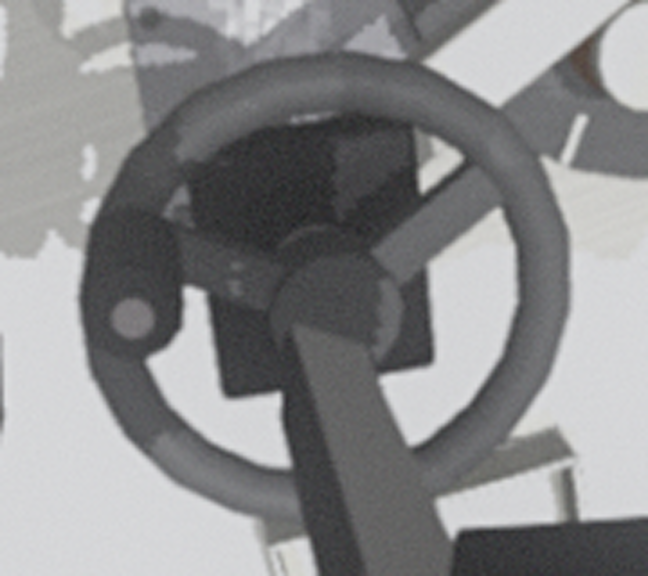

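The carousel is standing still about 0.75° from the pointer. The knob top from the wrist view is (.502,-.1865), which agrees with the top view. I'll descend and grip.

Call:
{"op": "servo_tool", "data": {
  "motion": [8, 0, -1, 0, 22, 0, -1, 0, 40, 0, -1, 0, 54, 0, -1, 0, 61, 0, -1, 0, 62, 0, -1, 0]
}}

```text
time_s: 12.75
ee_pos: [0.5013, -0.1868, 0.2762]
eef_rot: [1.601, 1.57, 2.83]
force: [0.8, 0.2, 0.2]
grip_width: 0.0469
```

Call:
{"op": "servo_tool", "data": {
  "motion": [0, 0, 0, 0, 0, 0, 0, 0, 0, 0, 0, 0, 0, 0, 0, 0],
  "gripper": 0.1,
  "force": 15
}}

```text
time_s: 13.25
ee_pos: [0.5013, -0.1871, 0.2768]
eef_rot: [-2.606, 1.57, -1.377]
force: [-2.2, -2.6, 2.7]
grip_width: 0.0204
```

```bash
cat >> h.py <<'E'
W=np.array([.5338,-.1480])
def wst():
    p,R,o=tool(); d=p[:2]-W; a=np.degrees(np.arctan2(d[1],d[0])); print('t',o['time_s'],'p',p,'F',o['force'],'w',o['grip_width'],'ang',a,'r',np.hypot(*d)); return p,R,a
def plan(p,R,a0,a1s,r=.05):
    s=[]
    for a in a1s:
        t=np.r_[W+r*np.array([np.cos(np.radians(a)),np.sin(np.radians(a))]),p[2]]; m=np.round(R.T@(t-p)*1000).astype(int); s+=[0,int(m[1]),int(m[2]),0]
    print(s)
E
python3 - <<'E'
from h import *
p,R,a=wst()
f=np.r_[1,3,6,10,15,21,28,36,44,53,62,71,80,89,98,107,116,125,134,143]
plan(p,R,a,a-f)
p2=p.copy();b=a-143; p2[:2]=W+.05*np.array([np.cos(np.radians(b)),np.sin(np.radians(b))])
plan(p2,R,b,b-np.r_[9:181:9])
E
```

```text
t 13.25 p [ 0.5013 -0.1871  0.2768] F [-2.2225 -2.6436  2.7123] w 0.020448855704865623 ang -129.73020075603264 r 0.05086743091079751
[0, 1, 1, 0, 0, 2, 2, 0, 0, 5, 3, 0, 0, 8, 5, 0, 0, 11, 7, 0, 0, 15, 10, 0, 0, 20, 14, 0, 0, 24, 20, 0, 0, 27, 26, 0, 0, 30, 33, 0, 0, 32, 41, 0, 0, 32, 49, 0, 0, 32, 57, 0, 0, 30, 64, 0, 0, 27, 71, 0, 0, 22, 78, 0, 0, 17, 84, 0, 0, 11, 89, 0, 0, 4, 93, 0, 0, -3, 96, 0]
[0, -8, 2, 0, 0, -15, 2, 0, 0, -23, 1, 0, 0, -31, -1, 0, 0, -38, -4, 0, 0, -45, -8, 0, 0, -51, -13, 0, 0, -56, -19, 0, 0, -59, -26, 0, 0, -62, -33, 0, 0, -64, -41, 0, 0, -64, -49, 0, 0, -64, -57, 0, 0, -62, -64, 0, 0, -59, -71, 0, 0, -54, -78, 0, 0, -49, -84, 0, 0, -43, -89, 0, 0, -36, -93, 0, 0, -29, -96, 0]
```

Call:
{"op": "servo_tool", "data": {
  "motion": [0, 1, 1, 0, 0, 2, 2, 0, 0, 5, 3, 0, 0, 8, 5, 0, 0, 11, 7, 0, 0, 15, 10, 0, 0, 20, 14, 0, 0, 24, 20, 0, 0, 27, 26, 0, 0, 30, 33, 0, 0, 32, 41, 0, 0, 32, 49, 0, 0, 32, 57, 0, 0, 30, 64, 0, 0, 27, 71, 0, 0, 22, 78, 0, 0, 17, 84, 0, 0, 11, 89, 0, 0, 4, 93, 0, 0, -3, 96, 0]
}}

```text
time_s: 15.75
ee_pos: [0.537, -0.0983, 0.2767]
eef_rot: [-2.531, 1.569, -1.302]
force: [-1.9, -10.8, 6.1]
grip_width: 0.0205
```

Run:
```python
from h import *
wst()
```

```text
t 15.75 p [ 0.537  -0.0983  0.2767] F [ -1.9091 -10.772    6.1039] w 0.02053794668895674 ang 86.30946452263531 r 0.049840722214295224
```

Call:
{"op": "servo_tool", "data": {
  "motion": [0, -8, 2, 0, 0, -15, 2, 0, 0, -23, 1, 0, 0, -31, -1, 0, 0, -38, -4, 0, 0, -45, -8, 0, 0, -51, -13, 0, 0, -56, -19, 0, 0, -59, -26, 0, 0, -62, -33, 0, 0, -64, -41, 0, 0, -64, -49, 0, 0, -64, -57, 0, 0, -62, -64, 0, 0, -59, -71, 0, 0, -54, -78, 0, 0, -49, -84, 0, 0, -43, -89, 0, 0, -36, -93, 0, 0, -29, -96, 0]
}}

```text
time_s: 18.25
ee_pos: [0.5317, -0.1983, 0.2767]
eef_rot: [-1.995, 1.569, -0.767]
force: [2.3, -3.0, 5.8]
grip_width: 0.0207
```

Run:
```python
from h import *
p,R,a=wst()
b=-129.7-323; p2=p.copy(); p2[:2]=W+.05*np.array([np.cos(np.radians(b)),np.sin(np.radians(b))]); print((p2-p)*1000)
plan(p2,R,b,b-np.r_[7:64:7])
for k in range(12):
    b2=b-63-12*k; p2[:2]=W+.05*np.array([np.cos(np.radians(b2)),np.sin(np.radians(b2))]); print(b2%360); plan(p2,R,b2,b2-np.r_[6,12])
```

```text
t 18.25 p [ 0.5317 -0.1983  0.2767] F [ 2.3395 -3.0418  5.7946] w 0.02072660197882248 ang -92.42103402318573 r 0.05037652706442598
[-0.2273  0.3871  0.    ]
[0, 6, -1, 0, 0, 12, -2, 0, 0, 18, -2, 0, 0, 24, -1, 0, 0, 30, 0, 0, 0, 36, 3, 0, 0, 41, 5, 0, 0, 46, 9, 0, 0, 51, 13, 0]
204.29999999999995
[0, 3, 4, 0, 0, 6, 8, 0]
192.29999999999995
[0, 3, 5, 0, 0, 5, 9, 0]
180.29999999999995
[0, 2, 5, 0, 0, 3, 10, 0]
168.29999999999995
[0, 0, 5, 0, 0, 0, 10, 0]
156.29999999999995
[0, -1, 5, 0, 0, -2, 10, 0]
144.29999999999995
[0, -2, 5, 0, 0, -4, 10, 0]
132.29999999999995
[0, -3, 4, 0, 0, -6, 9, 0]
120.29999999999995
[0, -4, 4, 0, 0, -8, 7, 0]
108.29999999999995
[0, -4, 3, 0, 0, -9, 6, 0]
96.29999999999995
[0, -5, 2, 0, 0, -10, 4, 0]
84.29999999999995
[0, -5, 1, 0, 0, -10, 1, 0]
72.29999999999995
[0, -5, 0, 0, 0, -10, -1, 0]
```

Call:
{"op": "servo_tool", "data": {
  "motion": [0, 6, -1, 0, 0, 12, -2, 0, 0, 18, -2, 0, 0, 24, -1, 0, 0, 30, 0, 0, 0, 36, 3, 0, 0, 41, 5, 0, 0, 46, 9, 0, 0, 51, 13, 0, 0, 51, 13, 0]
}}

```text
time_s: 19.5
ee_pos: [0.4872, -0.1683, 0.2766]
eef_rot: [2.089, 1.569, -2.965]
force: [-7.0, 0.2, 7.7]
grip_width: 0.0208
```

Call:
{"op": "servo_tool", "data": {
  "motion": [0, 3, 4, 0, 0, 6, 8, 0, 0, 6, 8, 0]
}}

```text
time_s: 19.88
ee_pos: [0.4842, -0.1587, 0.2766]
eef_rot: [1.943, 1.569, -3.111]
force: [-7.5, 0.0, 8.2]
grip_width: 0.0209
```

```bash
python3 -c "
from h import *
wst()"
```

```text
t 19.875 p [ 0.4842 -0.1587  0.2766] F [-7.5016  0.044   8.1947] w 0.020912263879815412 ang -167.84673990811103 r 0.050733168120175004
```

Call:
{"op": "servo_tool", "data": {
  "motion": [0, 3, 5, 0, 0, 5, 9, 0, 0, 5, 9, 0]
}}

```text
time_s: 20.25
ee_pos: [0.483, -0.1483, 0.2766]
eef_rot: [1.112, 1.57, 2.342]
force: [-2.9, 1.6, 7.8]
grip_width: 0.0206
```

Call:
{"op": "servo_tool", "data": {
  "motion": [0, 2, 5, 0, 0, 3, 10, 0, 0, 3, 10, 0]
}}

```text
time_s: 20.62
ee_pos: [0.4836, -0.1395, 0.2767]
eef_rot: [-2.847, 1.568, -1.619]
force: [-3.0, -11.7, 6.0]
grip_width: 0.021
```

Call:
{"op": "servo_tool", "data": {
  "motion": [0, 0, 4, 0, 0, 0, 4, 0]
}}

```text
time_s: 20.88
ee_pos: [0.4841, -0.138, 0.2767]
eef_rot: [-3.057, 1.563, -1.831]
force: [-8.9, -28.3, 6.1]
grip_width: 0.0232
```

```bash
python3 -c "
from h import *
wst()"
```

```text
t 20.875 p [ 0.4841 -0.138   0.2767] F [ -8.9448 -28.3169   6.0541] w 0.02318706378981737 ang 168.59943457210764 r 0.05066569131586029
```

The stop is clear: 28 N and no further travel, at a knob angle of about 170°. I'll back off 90°.

```bash
python3 -c "
from h import *
p,R,a=wst()
p=np.array([.4862,-.1341,p[2]])
plan(p,R,a,[170,174,180,187,195,204,213,222,231,239,246,252,256,259,260,260])"
```

```text
t 20.875 p [ 0.4841 -0.138   0.2767] F [ -8.9448 -28.3169   6.0541] w 0.02318706378981737 ang 168.59943457210764 r 0.05066569131586029
[0, 0, -5, 0, 0, -1, -9, 0, 0, -2, -14, 0, 0, -5, -20, 0, 0, -8, -25, 0, 0, -13, -32, 0, 0, -19, -37, 0, 0, -26, -41, 0, 0, -33, -44, 0, 0, -40, -46, 0, 0, -46, -47, 0, 0, -51, -47, 0, 0, -54, -47, 0, 0, -57, -46, 0, 0, -58, -46, 0, 0, -58, -46, 0]
```

Call:
{"op": "servo_tool", "data": {
  "motion": [0, 0, -5, 0, 0, -1, -9, 0, 0, -2, -14, 0, 0, -5, -20, 0, 0, -8, -25, 0, 0, -13, -32, 0, 0, -19, -37, 0, 0, -26, -41, 0, 0, -33, -44, 0, 0, -40, -46, 0, 0, -46, -47, 0, 0, -51, -47, 0, 0, -54, -47, 0, 0, -57, -46, 0, 0, -58, -46, 0, 0, -58, -46, 0]
}}

```text
time_s: 22.88
ee_pos: [0.5244, -0.1975, 0.2767]
eef_rot: [-2.369, 1.57, -1.14]
force: [-1.6, -3.4, 7.2]
grip_width: 0.0203
```

```bash
python3 -c "
from h import *
wst()"
```

```text
t 22.875 p [ 0.5244 -0.1975  0.2767] F [-1.5704 -3.3953  7.1969] w 0.020330052379640653 ang -100.78674900285837 r 0.05043806920379393
```

Call:
{"op": "servo_tool", "data": {
  "motion": [0, 0, 0, 0, 0, 0, 0, 0, 0, 0, 0, 0, 0, 0, 0, 0],
  "gripper": 0.5
}}

```text
time_s: 23.38
ee_pos: [0.5242, -0.1971, 0.2763]
eef_rot: [1.3, 1.571, 2.529]
force: [-0.9, 0.3, -0.3]
grip_width: 0.0469
```

Call:
{"op": "servo_tool", "data": {
  "motion": [-5, 0, 0, 0, -20, 0, 0, 0, -45, 0, 0, 0, -75, 0, 0, 0, -100, 0, 0, 0, -115, 0, 0, 0, -120, 0, 0, 0]
}}

```text
time_s: 24.25
ee_pos: [0.5243, -0.1971, 0.3973]
eef_rot: [-1.622, 1.57, -0.393]
force: [0.5, -0.1, -0.7]
grip_width: 0.0474
```

Run:
```python
from h import *
p,R,a=wst(); t=np.r_[.30,-.33,p[2]]; print(R.T@(t-p)*1000)
w=snap('wrist','w5.png'); snap('top','t5.png')
```

```text
t 24.25 p [ 0.5243 -0.1971  0.3973] F [ 0.4502 -0.0596 -0.7262] w 0.04739879142118888 ang -100.92648868458666 r 0.050043262469039514
[  -0.1694  166.8058 -200.3635]
```

View pics/w5.png

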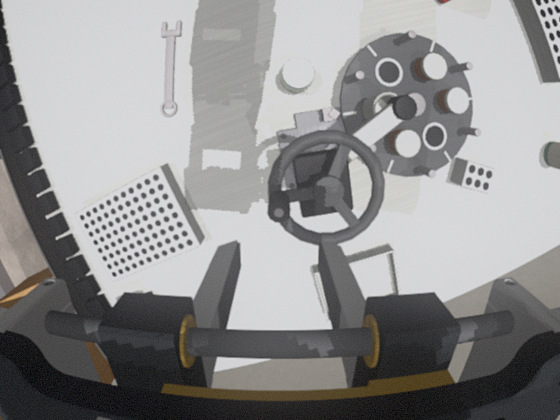

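The wrist view shows the knob released at (278,210), with the fingers well above it. I'll check the carousel in the top view.

Run:
```python
from h import *
c=load('t5.png'); im=c['color'][165:280,215:395,::-1]
im=cv2.resize(im,None,fx=4.4,fy=4.4,interpolation=cv2.INTER_CUBIC); im=cv2.convertScaleAbs(im,alpha=1.6,beta=10)
cv2.imwrite('pics/topz5.png',im)
```

```text
(no output)
```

View pics/topz5.png

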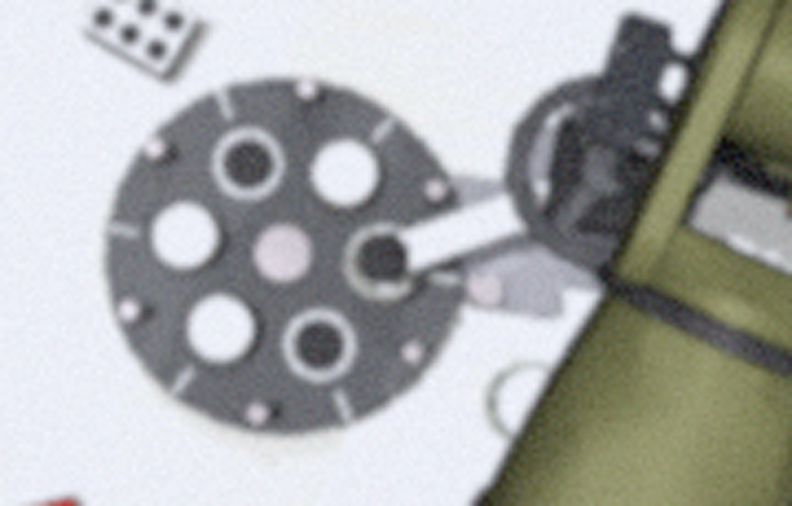

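The carousel has not moved: pins are still at (307,90) and (155,148), with the rib at (443,279) by the pointer at (487,288). I'm handing in.

```bash
python3 -c "
from h import *
ctrl.hand_in(); print(ctrl.get_obs()['time_s'])"
```

```text
the job is handed in; nothing more can be done
the job is handed in; nothing more can be done
```

I finished both steps and handed the job in, at about 24 s on the robot's clock. The hand-in gave no verdict.

- **Carousel:** I pinched a pin and turned the carousel about 145° counter-clockwise, until the beaker stood under the nozzle. It moved about 1.5° when I let go of the pin. It then stood still, about 0.75° (1 mm) from the pointer, and had not moved by the last top view.
- **Handwheel:** I wound it about 420° clockwise until the knob stopped, with 28 N on the wrist, at a knob angle of about 170°. I then backed it off to about 259°, roughly 89°, and let go. That angle comes from the gripper position, because the arm blocked the top view of the wheel. The last wrist picture shows the knob free, with the fingers about 90 mm above its top.
- **Other things on the deck:** The bystanders I could see in the last two views stood where they had been, but I did not measure their positions.

During the turn, the fingers opened to about 19–20 mm, wider than the 14 mm pin, under the 5 N grip. The pin stayed between them and the final position was not affected.

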